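# Scoop the finished wheels off the bench and onto the scale

## Robot

A 7-joint arm with a two-finger parallel gripper is mounted at the origin on the work surface. World frame = base frame: x ahead of the robot, y to its left, z up, the work surface at z = 0. Lengths are in m, angles in rad, forces in N, time in s.
With the tool pointing down it reaches from about 0.35 to 0.9 m from the base axis. Payload 19.9 kg.
Tool frame: the origin (TCP) lies midway between the tips of the shut fingers; the grasp point (between the pads) lies 19 mm behind it (bot.grip_depth is the distance from the TCP to the grasp point, in m); z points along the fingers, y is the line along which they close (so a half turn about z gives the same grasp; the last joint's range is limited). The gripper opens to 85 mm and grips with 20 to 120 N. Pads are 22 mm wide; open, the fingers measure 114 mm over their backs; the gripper's body (76 mm by 85 mm) begins 54 mm behind the grasp point. The pads swing forward as they close: fully open they stand 13 mm farther back than shut.
Start: joints at [1.075, 0.417, -0.01, 1.614, 0.005, 1.111, -0.053], TCP at [0.275, -0.561, 0.231] pointing down, gripper open.
Joint ranges: [-2.81, 2.81], [-0.39, 2.02], [-1.27, 1.25], [0.06, 2.57], [-1.19, 4.33], [0.19, 2], [-2.82, 2.82]. Speed limits (rad/s): [1.89, 1.89, 2.39, 2.39, 3.01, 3.01, 3.01].

## Interface

Orientations are given as a rotation vector (axis times angle).
In Python, from workcell import status, snapshot, camera_info, bot gives the robot as it stands.
- The arm moves only by the shell command python3 -m pendant 'ROWS' [FORCE]. ROWS is JSON, a list of rows, each an object of numbers: "dx", "dy", "dz": the shift along the world's x, y, z as a fraction of full scale; "ax", "ay", "az": the turn, a rotation vector about the world's x, y, z as a fraction of full scale; "fingers": the closure, from 0 (fully open) to 1 (shut). In form: [{"dx": .., "dy": .., "dz": .., "ax": .., "ay": .., "az": .., "fingers": ..}, ...]. A call has exactly 5 rows; each row shifts and turns the commanded pose from where the row before left it; what a row does not reach is not made up. Full scale, the value 1, is 0.3 m for a shift and 2 pi rad for a turn. A row lasts 1/8 s, in which the tool goes at most 62.5 mm and 10.7 degrees, less where a joint would pass 70% of its speed; a pose out of reach is approached as far as the arm can. A call with a number of a shift or a turn outside -1 to 1 is refused whole. A call with a gripper value outside its range is refused whole. The fingers move at their own pace and stop on an object; FORCE is the grip in N (left out, the last holds). Time passes only in rows, so rows that do not move let the fingers close, or fill a call up. It gives the time, the measured TCP pose, the force, the opening and the grip force at its end, in the units of the state.
- status.state(): the state, without advancing time (a new reading comes with each control period).
- snapshot(name): name is "scene" or "top" or "wrist"; returns the picture (480x640x3 uint8, red, green, blue); there is no depth.
- camera_info(name): a dict with "K" (3x3 intrinsics, pixels), "rvec" (rotation vector, rad) and "tvec" (3), from world to camera coordinates, as OpenCV has them. Camera axes: x right, y down, z forward; pixel columns grow to the right and rows downward; lengths in m; the calibration is good to about 2 mm. A picture is of the moment at which its call begins: read the wrist's pose just before it. camera_info takes no time and is no camera call; for the wrist camera it gives the pose at the moment of the call.
- bot.job_done(): hands the job in; it is judged then, once.
The state is a dict: "t": time; "q": joint angles; "joint_velocities": joint speeds; "effort": joint torques, N m; "position": TCP position; "tcp_rot": TCP orientation; "force": force on the tool from outside, world axes, zero at the start; "moment": the same for the moment, N m; "opening": finger opening in m; "finger_force": force on a finger pad.
Only numpy, scipy, OpenCV 4.12 (cv2) and the standard library are available. Lean on these libraries where they do the work, as an engineer would, in place of code of your own. Each camera call takes 0.05 s, during which the arm holds its last target. There are 200 camera calls.

## Task

Take the flat scoop by its wooden grip, push it along the bench so that the three loose wooden wheels are driven against the fence and ride up into its pan, and lift them clear. Then set the loaded scoop down level in the middle of the scale's platform with all three wheels still in it, and let go. Move the wheels only with the scoop, never with the gripper, and leave the oil bottle, the grooved block and the square where they are.

Things in the scene. Friction and masses are not known exactly. Their poses are not given: they have to be found in the camera images.
- scoop: Flat aluminium scoop on the bench, 220 g. Origin: underside, middle of the pan; x points to the open front lip, z up. Floor 140 (x) by 150 mm (y), 1.5 mm thick, its front edge is the lip (x = +70 mm). Side walls 30 mm high, from the back to x = +55 mm; back wall at x = -70 mm. A cover, top at 38 mm, spans the rear 50 mm and carries the wooden grip. Centre of mass near x = -20 mm.
- scoop_grip (a point): Middle of the scoop's wooden grip, 62 mm above the underside and 35 mm behind the scoop's origin. The grip is an upright block 60 mm long (scoop's x), 22 mm thick (y), from 38 to 83 mm above the underside: pinch its 22 mm thickness from above. Axes as the scoop's.
- scoop_lip (a point): Middle of the scoop's front lip, at the underside, 70 mm ahead of the scoop's origin.
- wheel1: Turned dark-wood toy wheel lying flat, a disc 40 mm across, 16 mm high, 18 g. Both faces are domed: a flat 22 mm across, then rising at 20 degrees to 3 mm near the rim, so a thin edge slides under it. It lies 40 to 110 mm before the fence's face, within 40 mm either side of its middle. Origin at the centre of its underside.
- wheel2: Turned dark-wood toy wheel lying flat, a disc 40 mm across, 16 mm high, 18 g. Both faces are domed: a flat 22 mm across, then rising at 20 degrees to 3 mm near the rim, so a thin edge slides under it. It lies 40 to 110 mm before the fence's face, within 40 mm either side of its middle. Origin at the centre of its underside.
- wheel3: Turned dark-wood toy wheel lying flat, a disc 40 mm across, 16 mm high, 18 g. Both faces are domed: a flat 22 mm across, then rising at 20 degrees to 3 mm near the rim, so a thin edge slides under it. It lies 40 to 110 mm before the fence's face, within 40 mm either side of its middle. Origin at the centre of its underside.
- fence_face (a point): Fixed wooden fence on the bench, a strip 240 mm long, 40 mm high, 22 mm thick. This point is the middle of its working face (the side of the robot and the wheels) at bench height. x points into the face, away from the wheels and roughly away from the robot; y runs along the face; z up.
- scale_top (a point): Low bench scale, fixed: centre of its flat steel platform, 205 by 205 mm, 45 mm above the bench, which does not sink. z up; x points away from its small display (26 mm high), which stands on the robot's side and ends 152 mm from the centre.
- oil_bottle: Bystander: white plastic oil bottle standing upright, 52 mm diameter, 130 mm high. Origin under its centre.
- milled_block: Bystander: dark wooden block with a groove along its top, 120 by 50 mm, 42 mm high. Origin under its centre, x along its length.
- square: Bystander: try square lying flat, wooden stock 100 mm long along x, 18 mm high, with a steel blade 130 mm long pointing to +y near its +x end. Origin under the middle of the stock.
There are look-alikes about, which are no part of the job. Leave any turquoise look-alike of the wheel2 alone.

How it is judged:
By the outcome, as a careful person would: the job done as asked, in the order asked, and still so for the second after the job is handed in, with the robot touching nothing.
It also fails if it takes over 64 s, if anything falls off the work surface, if the arm or the gripper's body presses on something with over 40 N, if the wrist force passes 120 N, or if a joint passes its speed limit or range.

## Working session

There is one attempt and no reset: what is moved stays moved. The work goes in short steps, Python scripts to look and compute and a shell command to move; the robot and the scene stay as the last step left them, time stands still between calls to the robot, and variables do not carry over. Pictures are saved under pics/ and viewed, at most 10 in all, crops included, and the job is handed in when it is done.

```bash
ls; mkdir -p pics; cat > h.py <<'E'
import numpy as np, cv2
from workcell import status, snapshot, camera_info, bot
def snap(n,f):
    ci=camera_info(n); im=snapshot(n); cv2.imwrite(f,im[:,:,::-1]); np.savez(f[:-4],im=im,**{k:np.array(ci[k]) for k in('K','rvec','tvec')}); return im,ci
def ray(ci,px,z):
    R=cv2.Rodrigues(np.array(ci['rvec'],float))[0]; t=np.array(ci['tvec'],float).ravel(); C=-R.T@t
    d=R.T@np.linalg.inv(np.array(ci['K']))@np.array([px[0],px[1],1.])
    return C+d*(z-C[2])/d[2]
def proj(ci,P): return cv2.projectPoints(np.array(P,float).reshape(-1,3),np.array(ci['rvec'],float),np.array(ci['tvec'],float),np.array(ci['K'],float),None)[0].reshape(-1,2)
E
python3 - <<'E'
from h import *
for n in('top','scene'): snap(n,f'pics/{n}0.png'); ci=camera_info(n); R=cv2.Rodrigues(np.array(ci['rvec'],float))[0]; print(n,-R.T@np.array(ci['tvec']).ravel())
print(status.state())
E
```

```text
pics
top [0.42291556 0.00903652 1.22259884]
scene [ 1.27684591 -0.90456028  1.40483709]
{'t': 0.1, 'q': array([ 1.07445664,  0.41787497, -0.01033242,  1.61409496,  0.00474234,
        1.11071573, -0.05297487]), 'joint_velocities': array([-5.79691219e-05,  2.06505045e-04,  8.37155815e-04, -9.55140245e-04,
       -4.52946098e-04,  7.79221529e-04, -9.88744264e-05]), 'effort': array([ 1.04139581e-03, -8.65819287e+01,  6.79954346e-01, -4.35633302e+01,
        1.91821129e-02,  4.92789244e-03, -1.24457865e-04]), 'position': array([ 0.27443652, -0.56118302,  0.23075524]), 'tcp_rot': array([-3.05968692e+00, -7.08210067e-01,  5.45904881e-04]), 'force': array([-0.24509537, -0.15674375,  0.74943905]), 'moment': array([ 0.03179069,  0.01666265, -0.03083307]), 'finger_force': 0.0, 'opening': 0.08554938433334339}
```

View pics/top0.png

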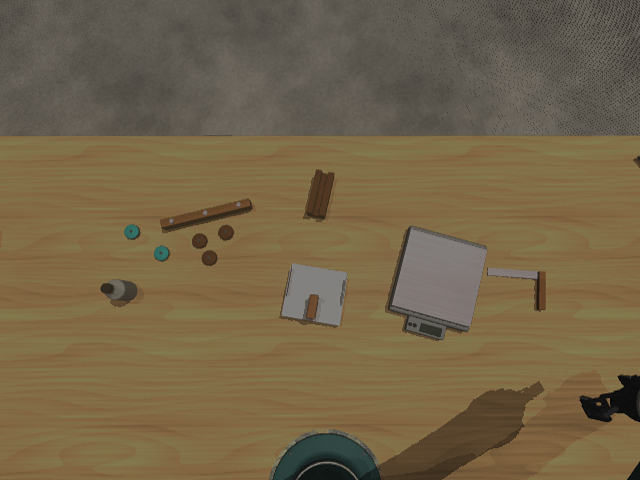

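View pics/scene0.png

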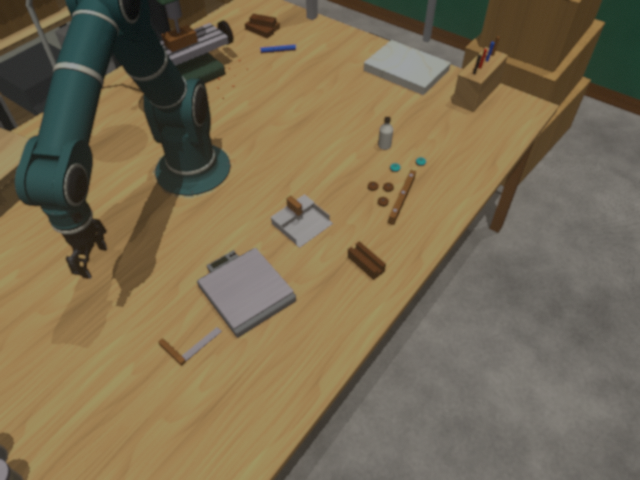

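The top view shows the three dark wheels at about (200,241), (226,232) and (209,258). The fence runs from (162,226) to (251,205). The scoop is at about (315,295) with its grip at (312,307), and the scale is at (438,278). Turquoise look-alikes are at (132,232) and (161,253). The scene view agrees with this layout.

```bash
python3 - <<'E'
from h import *
ci=camera_info('top'); im=cv2.imread('pics/top0.png'); hsv=cv2.cvtColor(im,cv2.COLOR_BGR2HSV)
R=lambda p,z: np.round(ray(ci,p,z)[:2],4)
g=im.astype(int).sum(2)
def blobs(m,box,mn=30):
    x0,y0,x1,y1=box; n,l,s,c=cv2.connectedComponentsWithStats(m[y0:y1,x0:x1].astype(np.uint8))
    for i in range(1,n):
        if s[i,4]>=mn:
            ys,xs=np.where(l==i); r=cv2.minAreaRect(np.c_[xs+x0,ys+y0].astype(np.float32)); yield s[i,4],c[i]+[x0,y0],cv2.boxPoints(r)
dark=(hsv[...,2]<110)&(hsv[...,1]>60)
print('wheels')
for a,c,b in blobs(dark,(185,222,240,270)): print(a,c,R(c,.012))
t=(hsv[...,0]>75)&(hsv[...,0]<100)&(hsv[...,1]>120)
print('turq')
for a,c,b in blobs(t,(110,215,185,275)): print(a,c,R(c,.012))
print('fence/top face')
w=(hsv[...,0]<20)&(hsv[...,1]>115)&(hsv[...,2]<150)
for a,c,b in blobs(w,(150,190,262,236)): print(a,c,[R(p,.04) for p in b])
print('grip')
for a,c,b in blobs(w,(300,285,326,325)): print(a,c,R(c,.083),[R(p,.083) for p in b])
gray=hsv[...,1]<60
print('scoop')
for a,c,b in blobs(gray,(270,255,360,335),400): print(a,c,b.round(1).tolist(),[R(p,.01) for p in b])
print('scale')
for a,c,b in blobs(gray&(hsv[...,2]>110),(380,215,500,345),400): print(a,c,R(c,.045),[R(p,.045) for p in b])
big=cv2.resize(im[190:350,140:360],None,fx=3.6,fy=3.6,interpolation=cv2.INTER_CUBIC); cv2.imwrite('pics/crop0.png',big)
E
```

```text
wheels
72 [192.94444444 223.41666667] [0.6676 0.3564]
196 [225.46428571 232.24489796] [0.6435 0.2686]
199 [199.22110553 240.60301508] [0.621  0.3376]
199 [208.98492462 257.56281407] [0.5755 0.3098]
turq
129 [131.10852713 231.17829457] [0.6467 0.5204]
139 [160.70503597 252.92805755] [0.588 0.438]
fence/top face
3434 [207.54601048 212.94845661] [array([0.6313, 0.4587]), array([0.7496, 0.4661]), array([0.7494, 0.1723]), array([0.631 , 0.1697])]
103 [161.93203883 201.05825243] [array([0.725 , 0.4656]), array([0.7332, 0.3886]), array([0.7199, 0.3865]), array([0.7118, 0.4635])]
grip
194 [311.95876289 306.39690722] [0.4459 0.0354] [array([0.4195, 0.0499]), array([0.4757, 0.0407]), array([0.4724, 0.0208]), array([0.4163, 0.0302])]
61 [309.3442623  322.68852459] [0.4067 0.0416] [array([0.4046, 0.0658]), array([0.4139, 0.0643]), array([0.4039, 0.0034]), array([0.3946, 0.005 ])]
scoop
2930 [314.80648464 293.11979522] [[280.8999938964844, 315.6000061035156], [290.0, 262.29998779296875], [348.20001220703125, 272.20001220703125], [339.0, 325.6000061035156]] [array([0.4238, 0.1177]), array([0.563 , 0.0955]), array([ 0.5363, -0.0583]), array([ 0.3981, -0.0332])]
scale
6284 [439.71053469 277.30028644] [ 0.5198 -0.2905] [array([ 0.451, -0.162]), array([ 0.6466, -0.221 ]), array([ 0.5894, -0.4247]), array([ 0.3968, -0.3605])]
```

View pics/crop0.png

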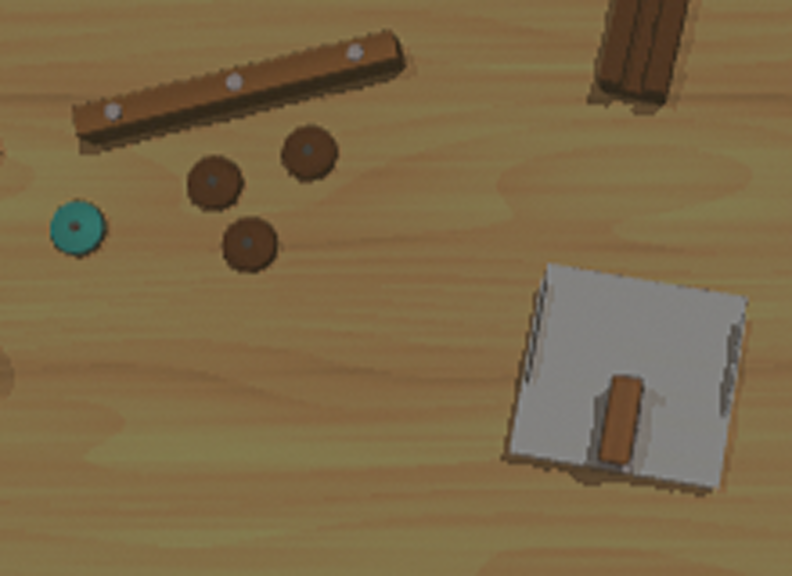

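The crop shows the fence screws at crop (113,111), (235,82) and (355,52). The scoop lip faces up, at a yaw of about -9°. I'll work out the fence frame while heading to the grip.

```bash
R='[{"dx":0.038,"dy":0.133,"az":-0.0066},{"dx":0.038,"dy":0.133,"az":-0.0066},{"dx":0.038,"dy":0.133,"az":-0.0066},{"dx":0.038,"dy":0.133,"az":-0.0066},{"dx":0.038,"dy":0.133,"az":-0.0066}]'; python3 - <<'E'
from h import *
ci=camera_info('top')
P=lambda p,z: ray(ci,(140+p[0]/3.6,190+p[1]/3.6),z)[:2]
s=[P(p,.04) for p in((113,111),(235,82),(355,52))]
d=s[0]-s[2]; y=d/np.linalg.norm(d); x=np.array([y[1],-y[0]]); F=np.mean(s,0)-.011*x
print('fence yaw',np.degrees(np.arctan2(x[1],x[0])),'face mid',F, 'screws',s)
e=[P(p,.04) for p in((85,135),(402,62))]; print('edge',e,[(q-F)@x for q in e],[(q-F)@y for q in e])
for w in((.6435,.2686),(.621,.3376),(.5755,.3098),(.588,.438)): print((np.array(w)-F)@x,(np.array(w)-F)@y)
E
python3 -m pendant '[{"dx":0.038,"dy":0.133,"az":-0.0066},{"dx":0.038,"dy":0.133,"az":-0.0066},{"dx":0.038,"dy":0.133,"az":-0.0066},{"dx":0.038,"dy":0.133,"az":-0.0066},{"dx":0.038,"dy":0.133,"az":-0.0066}]'
```

```text
fence yaw 14.129837311857495 face mid [0.6800886  0.31498535] screws [array([0.66892681, 0.40512829]), array([0.69045702, 0.31736969]), array([0.71288357, 0.23051404])]
edge [array([0.65116688, 0.42444973]), array([0.70534283, 0.19592181])] [np.float64(-0.00132424518252951), np.float64(-0.004575641700834123)] [np.float64(0.11321291024078121), np.float64(-0.12162634213825678)]
-0.046805210644438384 -0.0360499512171386
-0.051780190216041806 0.03635515618739557
-0.10269012593207016 0.02050370687227428
-0.059272122959966526 0.14177351769885385schema error: expected keys dx, dy, dz, ax, ay, az, fingers
```

```bash
python3 -m pendant '[{"dx":0.038,"dy":0.133,"dz":0,"ax":0,"ay":0,"az":-0.0066,"fingers":0},{"dx":0.038,"dy":0.133,"dz":0,"ax":0,"ay":0,"az":-0.0066,"fingers":0},{"dx":0.038,"dy":0.133,"dz":0,"ax":0,"ay":0,"az":-0.0066,"fingers":0},{"dx":0.038,"dy":0.133,"dz":0,"ax":0,"ay":0,"az":-0.0066,"fingers":0},{"dx":0.038,"dy":0.133,"dz":0,"ax":0,"ay":0,"az":-0.0066,"fingers":0}]'
```

```text
t: 0.72
position: [0.3317, -0.3605, 0.2311]
tcp_rot: [-3.118, -0.386, 0.0]
force: [0.8, -0.7, -0.3]
opening: 0.0853
finger_force: 0.0
```

```bash
python3 -m pendant '[{"dx":0.038,"dy":0.133,"dz":0,"ax":0,"ay":0,"az":-0.0066,"fingers":0},{"dx":0.038,"dy":0.133,"dz":0,"ax":0,"ay":0,"az":-0.0066,"fingers":0},{"dx":0.038,"dy":0.133,"dz":0,"ax":0,"ay":0,"az":-0.0066,"fingers":0},{"dx":0.038,"dy":0.133,"dz":0,"ax":0,"ay":0,"az":-0.0066,"fingers":0},{"dx":0.038,"dy":0.133,"dz":0,"ax":0,"ay":0,"az":-0.0066,"fingers":0}]'
```

```text
t: 1.35
position: [0.3886, -0.1611, 0.2312]
tcp_rot: [-3.141, -0.061, 0.0]
force: [1.5, -0.3, 0.0]
opening: 0.0852
finger_force: 0.0
```

```bash
python3 -m pendant '[{"dx":0.038,"dy":0.131,"dz":-0.02,"ax":0,"ay":0,"az":-0.0064,"fingers":0},{"dx":0.038,"dy":0.131,"dz":-0.02,"ax":0,"ay":0,"az":-0.0064,"fingers":0},{"dx":0.038,"dy":0.131,"dz":-0.02,"ax":0,"ay":0,"az":-0.0064,"fingers":0},{"dx":0.038,"dy":0.131,"dz":-0.02,"ax":0,"ay":0,"az":-0.0064,"fingers":0},{"dx":0.038,"dy":0.131,"dz":-0.02,"ax":0,"ay":0,"az":-0.0064,"fingers":0}]'
python3 -m pendant '[{"dx":0,"dy":0,"dz":-0.05,"ax":0,"ay":0,"az":0,"fingers":0},{"dx":0,"dy":0,"dz":-0.05,"ax":0,"ay":0,"az":0,"fingers":0},{"dx":0,"dy":0,"dz":0,"ax":0,"ay":0,"az":0,"fingers":0},{"dx":0,"dy":0,"dz":0,"ax":0,"ay":0,"az":0,"fingers":0},{"dx":0,"dy":0,"dz":0,"ax":0,"ay":0,"az":0,"fingers":0}]'
python3 - <<'E'
from h import *
im,ci=snap('wrist','pics/w1.png'); s=status.state(); print(s['position'],s['tcp_rot'])
hsv=cv2.cvtColor(im,cv2.COLOR_RGB2HSV)
p=proj(ci,[[.4459,.0354,.083],[.4804,.0297,.0015],[.5495,.018,0]]);print(p)
E
```

```text
t: 1.98
position: [0.4456, 0.0353, 0.201]
tcp_rot: [-3.131, 0.255, 0.0]
force: [1.3, -1.3, 0.1]
opening: 0.0856
finger_force: 0.0
t: 2.6
position: [0.4458, 0.0338, 0.1717]
tcp_rot: [-3.131, 0.253, -0.001]
force: [1.2, -0.5, -0.1]
opening: 0.0852
finger_force: 0.0
[0.44576432 0.03380715 0.17168808] [-3.13132692e+00  2.53241858e-01 -1.20595710e-03]
[[321.94682117 245.8434463 ]
 [322.35452906 168.22972124]
 [322.79812819  71.81583132]]
```

View pics/w1.png

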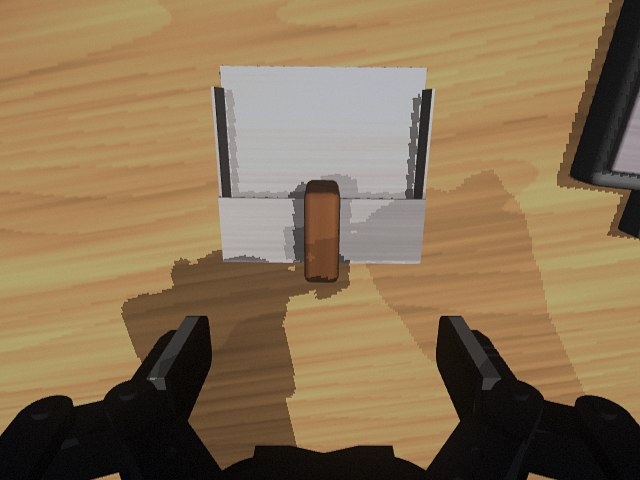

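The wrist view shows the grip top running from (322,192) to (322,281) and the lip at row 67. The scoop is about 4 mm further ahead than I estimated, and its yaw matches. I'll descend and grasp.

```bash
python3 -m pendant '[{"dx":0.014,"dy":0.003,"dz":-0.1,"ax":0,"ay":0,"az":0,"fingers":0},{"dx":0,"dy":0,"dz":-0.1,"ax":0,"ay":0,"az":0,"fingers":0},{"dx":0,"dy":0,"dz":-0.1,"ax":0,"ay":0,"az":0,"fingers":0},{"dx":0,"dy":0,"dz":-0.08,"ax":0,"ay":0,"az":0,"fingers":0},{"dx":0,"dy":0,"dz":-0.042,"ax":0,"ay":0,"az":0,"fingers":0}]'
python3 -m pendant '[{"dx":0,"dy":0,"dz":0,"ax":0,"ay":0,"az":0,"fingers":0},{"dx":0,"dy":0,"dz":0,"ax":0,"ay":0,"az":0,"fingers":1},{"dx":0,"dy":0,"dz":0,"ax":0,"ay":0,"az":0,"fingers":1},{"dx":0,"dy":0,"dz":0,"ax":0,"ay":0,"az":0,"fingers":1},{"dx":0,"dy":0,"dz":0,"ax":0,"ay":0,"az":0,"fingers":1}]' 90
python3 -m pendant '[{"dx":0,"dy":0,"dz":0,"ax":0,"ay":0,"az":0,"fingers":1},{"dx":0,"dy":0,"dz":0,"ax":0,"ay":0,"az":0,"fingers":1},{"dx":0,"dy":0,"dz":0,"ax":0,"ay":0,"az":0,"fingers":1},{"dx":0,"dy":0,"dz":0,"ax":0,"ay":0,"az":0,"fingers":1},{"dx":0,"dy":0,"dz":0,"ax":0,"ay":0,"az":0,"fingers":1}]' 90
```

```text
t: 3.28
position: [0.4496, 0.0349, 0.0439]
tcp_rot: [-3.131, 0.253, 0.001]
force: [-0.1, 0.1, 0.2]
opening: 0.0853
finger_force: 0.0
t: 3.9
position: [0.45, 0.0349, 0.0452]
tcp_rot: [3.131, -0.253, 0.001]
force: [-2.0, -0.4, 9.6]
opening: 0.0208
finger_force: 88.7
t: 4.53
position: [0.45, 0.0349, 0.0452]
tcp_rot: [3.131, -0.253, 0.001]
force: [-2.7, -0.7, 11.7]
opening: 0.0209
finger_force: 89.3
```

```bash
python3 -m pendant '[{"dx":0,"dy":0,"dz":0.03,"ax":0,"ay":0,"az":0,"fingers":1},{"dx":0,"dy":0.04,"dz":0.05,"ax":0,"ay":0,"az":0.006,"fingers":1},{"dx":-0.018,"dy":0.1,"dz":0.02,"ax":0,"ay":0,"az":0.01,"fingers":1},{"dx":-0.018,"dy":0.1,"dz":0,"ax":0,"ay":0,"az":0.01,"fingers":1},{"dx":-0.018,"dy":0.1,"dz":0,"ax":0,"ay":0,"az":0.01,"fingers":1}]' 90
python3 -m pendant '[{"dx":-0.018,"dy":0.1,"dz":0,"ax":0,"ay":0,"az":0.01,"fingers":1},{"dx":-0.018,"dy":0.1,"dz":0,"ax":0,"ay":0,"az":0.01,"fingers":1},{"dx":0,"dy":0.1,"dz":0,"ax":0,"ay":0,"az":0.009,"fingers":1},{"dx":0,"dy":0.078,"dz":0,"ax":0,"ay":0,"az":0,"fingers":1},{"dx":0,"dy":0,"dz":0,"ax":0,"ay":0,"az":0,"fingers":1}]' 90
python3 - <<'E'
from h import *
im,ci=snap('wrist','pics/w2.png'); s=status.state(); print(s['position'],s['tcp_rot'],s['force'],s['moment'])
F=np.array([.6801,.3150]);a=np.radians(14.13);x=np.array([np.cos(a),np.sin(a)]);y=np.array([-x[1],x[0]])
print(proj(ci,[[*(F+y*k),h] for k in(-.12,.12) for h in (0,.04)]+[[.6435,.2686,.012],[.621,.3376,.012],[.5755,.3098,.012]]).round(1))
E
```

```text
t: 5.15
position: [0.4334, 0.1387, 0.0758]
tcp_rot: [-3.139, -0.109, -0.002]
force: [0.4, -0.1, -3.0]
opening: 0.0209
finger_force: 88.1
t: 5.78
position: [0.4222, 0.2528, 0.0756]
tcp_rot: [-3.116, -0.394, -0.001]
force: [-0.5, 0.0, -2.8]
opening: 0.0211
finger_force: 88.3
[0.42240324 0.25135161 0.07533587] [-3.11667301e+00 -3.91861934e-01 -5.71454945e-04] [ 0.07794746 -0.45375346 -2.41975803] [-0.0612906  -0.01543574 -0.04694069]
[[ 656.3 -409. ]
 [ 770.1 -583.6]
 [  12.1 -412.2]
 [ -94.7 -588.2]
 [ 427.9 -267.9]
 [ 239.2 -251.4]
 [ 283.9  -91.2]]
```

View pics/w2.png

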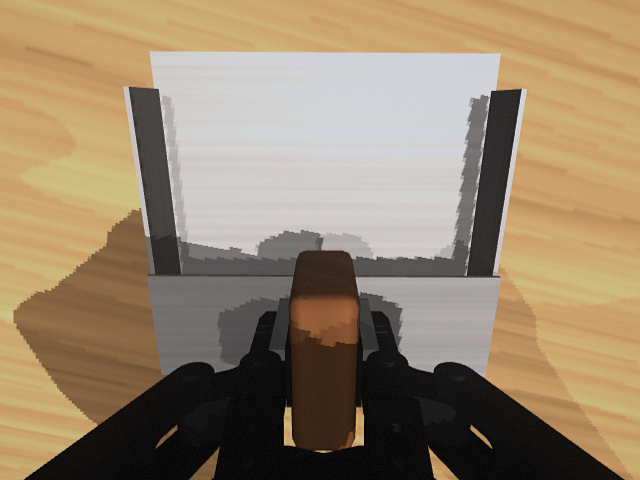

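The scoop is held square, with the lip at row 52 and symmetric about column 325. I'll lower it with a slight nose-down pitch and touch the bench by force.

```bash
python3 -m pendant '[{"dx":0,"dy":0,"dz":-0.03,"ax":-0.0007,"ay":0.0027,"az":0,"fingers":1},{"dx":0,"dy":0,"dz":-0.03,"ax":0,"ay":0,"az":0,"fingers":1},{"dx":0,"dy":0,"dz":-0.015,"ax":0,"ay":0,"az":0,"fingers":1},{"dx":0,"dy":0,"dz":-0.01,"ax":0,"ay":0,"az":0,"fingers":1},{"dx":0,"dy":0,"dz":0,"ax":0,"ay":0,"az":0,"fingers":1}]' 110
python3 -m pendant '[{"dx":0,"dy":0,"dz":-0.004,"ax":0,"ay":0,"az":0,"fingers":1},{"dx":0,"dy":0,"dz":-0.004,"ax":0,"ay":0,"az":0,"fingers":1},{"dx":0,"dy":0,"dz":0,"ax":0,"ay":0,"az":0,"fingers":1},{"dx":0,"dy":0,"dz":0,"ax":0,"ay":0,"az":0,"fingers":1},{"dx":0,"dy":0,"dz":0,"ax":0,"ay":0,"az":0,"fingers":1}]' 110
python3 - <<'E'
from h import *
im,ci=snap('top','pics/t2.png'); s=status.state(); print(s['position'],s['tcp_rot'],s['force'],s['moment'])
cv2.imwrite('pics/t2c.png',cv2.resize(im[190:310,130:290,::-1],None,fx=4.8,fy=4.8,interpolation=cv2.INTER_CUBIC))
E
```

```text
t: 6.45
position: [0.4226, 0.2503, 0.049]
tcp_rot: [3.115, 0.387, -0.028]
force: [-0.1, 0.3, -2.9]
opening: 0.0208
finger_force: 107.6
t: 7.08
position: [0.4228, 0.2504, 0.0469]
tcp_rot: [3.115, 0.387, -0.027]
force: [-0.4, -0.4, -0.2]
opening: 0.0213
finger_force: 108.1
[0.42285181 0.25040064 0.04686088] [ 3.11537166  0.38739515 -0.02694675] [-0.18180381 -0.09342119  0.01037243] [ 0.03001526 -0.17118935 -0.06783292]
```

View pics/t2c.png

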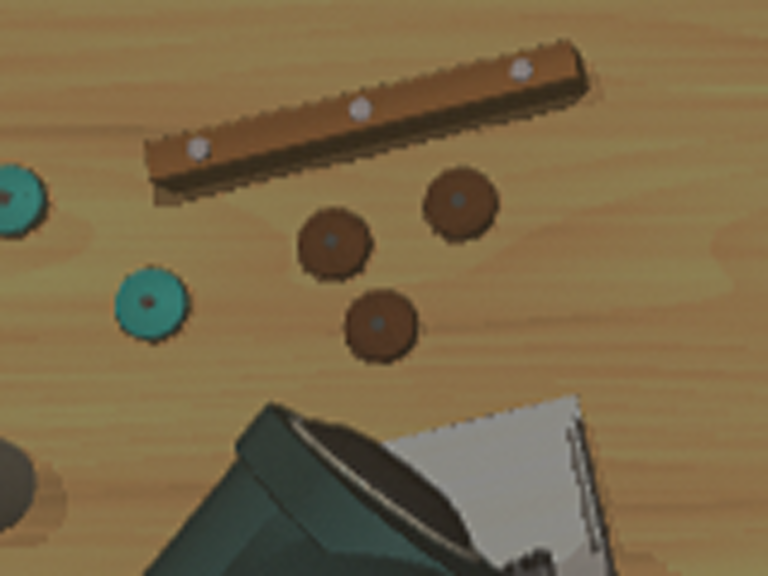

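The crop shows the lip parallel to the fence, with its right corner at crop (577,396). All three wheels sit ahead of it within the pan's width. I'll push.

```bash
python3 - <<'E'
from h import *
ci=camera_info('top'); print(ray(ci,(130+577/4.8,190+396/4.8),0.0015),'expect .5429 .2034')
E
python3 -m pendant '[{"dx":0.02,"dy":0.005,"dz":0,"ax":0,"ay":0,"az":0,"fingers":1},{"dx":0.035,"dy":0.0088,"dz":0,"ax":0,"ay":0,"az":0,"fingers":1},{"dx":0.035,"dy":0.0088,"dz":0,"ax":0,"ay":0,"az":0,"fingers":1},{"dx":0.035,"dy":0.0088,"dz":0,"ax":0,"ay":0,"az":0,"fingers":1},{"dx":0.035,"dy":0.0088,"dz":0,"ax":0,"ay":0,"az":0,"fingers":1}]' 110
```

```text
[0.53675148 0.20140506 0.0015    ] expect .5429 .2034
t: 7.75
position: [0.4715, 0.2626, 0.0468]
tcp_rot: [3.115, 0.387, -0.027]
force: [-3.7, -0.7, 4.0]
opening: 0.0206
finger_force: 108.5
```

```bash
python3 -m pendant '[{"dx":0.035,"dy":0.0088,"dz":0,"ax":0,"ay":0,"az":0,"fingers":1},{"dx":0.035,"dy":0.0088,"dz":0,"ax":0,"ay":0,"az":0,"fingers":1},{"dx":0.035,"dy":0.0088,"dz":0,"ax":0,"ay":0,"az":0,"fingers":1},{"dx":0.035,"dy":0.0088,"dz":0,"ax":0,"ay":0,"az":0,"fingers":1},{"dx":0.035,"dy":0.0088,"dz":0,"ax":0,"ay":0,"az":0,"fingers":1}]' 110
```

```text
t: 8.38
position: [0.5239, 0.2758, 0.0468]
tcp_rot: [3.115, 0.387, -0.027]
force: [-4.1, -1.1, 2.7]
opening: 0.021
finger_force: 108.5
```

```bash
python3 -m pendant '[{"dx":0.025,"dy":0.0063,"dz":0,"ax":0,"ay":0,"az":0,"fingers":1},{"dx":0.025,"dy":0.0063,"dz":0,"ax":0,"ay":0,"az":0,"fingers":1},{"dx":0.025,"dy":0.0063,"dz":0,"ax":0,"ay":0,"az":0,"fingers":1},{"dx":0.025,"dy":0.0063,"dz":0,"ax":0,"ay":0,"az":0,"fingers":1},{"dx":0,"dy":0,"dz":0,"ax":0,"ay":0,"az":0,"fingers":1}]' 110
python3 - <<'E'
from h import *
im,ci=snap('wrist','pics/w3.png'); s=status.state(); print(s['position'],s['force'],s['moment'])
im2=snapshot('top'); a=cv2.resize(im2[190:270,170:270,::-1],(600,480),interpolation=cv2.INTER_CUBIC); b=cv2.resize(im[:,:,::-1],(800-400,300))
c=np.zeros((600,800,3),np.uint8); c[:300,:400]=b; c[:300,400:]=cv2.resize(a,(400,300)); cv2.imwrite('pics/m3.png',c[:300])
E
```

```text
t: 9.0
position: [0.5541, 0.2833, 0.0467]
tcp_rot: [3.116, 0.387, -0.026]
force: [0.7, 0.5, 0.2]
opening: 0.0207
finger_force: 108.1
[0.55379386 0.28320031 0.04666599] [2.06639714 0.99131914 0.451126  ] [ 0.16244302 -0.655325    0.01742098]
```

View pics/m3.png

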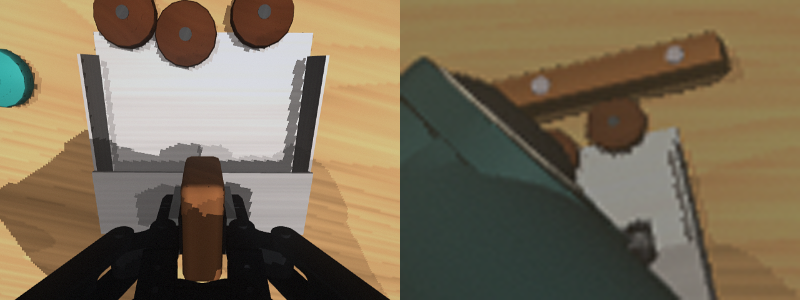

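Wrist view (left): all three wheels are on the lip, at half-scale (125,20), (186,33) and (262,20). The left wheel's edge at column 95 is nearly in line with the left wall at 93–103. I'll back off, shift the scoop about 6 mm left, and push on.

```bash
python3 -m pendant '[{"dx":-0.032,"dy":-0.008,"dz":0,"ax":0,"ay":0,"az":0,"fingers":1},{"dx":-0.032,"dy":-0.008,"dz":0,"ax":0,"ay":0,"az":0,"fingers":1},{"dx":-0.005,"dy":0.0194,"dz":-0.001,"ax":0,"ay":0,"az":0,"fingers":1},{"dx":0.02,"dy":0.005,"dz":-0.001,"ax":0,"ay":0,"az":0,"fingers":1},{"dx":0.025,"dy":0.0063,"dz":0,"ax":0,"ay":0,"az":0,"fingers":1}]' 110
python3 -m pendant '[{"dx":0.025,"dy":0.0063,"dz":0,"ax":0,"ay":0,"az":0,"fingers":1},{"dx":0.02,"dy":0.005,"dz":0,"ax":0,"ay":0,"az":0,"fingers":1},{"dx":0.02,"dy":0.005,"dz":0,"ax":0,"ay":0,"az":0,"fingers":1},{"dx":0.013,"dy":0.0033,"dz":0,"ax":0,"ay":0,"az":0,"fingers":1},{"dx":0,"dy":0,"dz":0,"ax":0,"ay":0,"az":0,"fingers":1}]' 110
python3 - <<'E'
from h import *
im,ci=snap('wrist','pics/w4.png'); s=status.state(); print(s['position'],s['force'],s['moment'])
cv2.imwrite('pics/w4c.png',cv2.resize(im[:,:,::-1],(480,360)))
E
```

```text
t: 9.72
position: [0.5457, 0.2884, 0.0465]
tcp_rot: [3.115, 0.389, -0.028]
force: [-6.3, -1.4, 8.4]
opening: 0.0207
finger_force: 109.3
t: 10.35
position: [0.5695, 0.2944, 0.0465]
tcp_rot: [3.116, 0.389, -0.027]
force: [-1.8, 0.5, 5.7]
opening: 0.021
finger_force: 108.9
[0.56949362 0.29440991 0.04643796] [-1.02395242  0.96251963  4.30748597] [ 0.04143405 -0.27945586  0.01657377]
```

View pics/w4c.png

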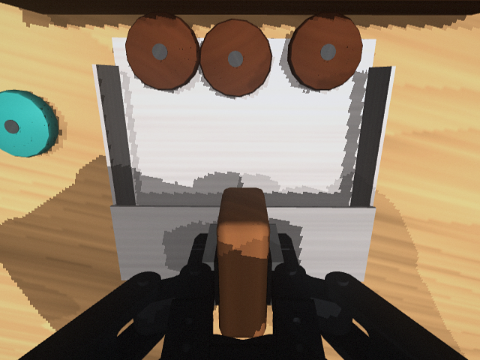

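The wrist view shows all three wheels riding in the pan at (161,51), (235,58) and (327,52), clear of both walls. The lip at row 39 is about 10–12 mm short of the fence. I'll continue slowly.

```bash
python3 -m pendant '[{"dx":0.008,"dy":0.002,"dz":0,"ax":0,"ay":0,"az":0,"fingers":1},{"dx":0.008,"dy":0.002,"dz":0,"ax":0,"ay":0,"az":0,"fingers":1},{"dx":0.008,"dy":0.002,"dz":0,"ax":0,"ay":0,"az":0,"fingers":1},{"dx":0.005,"dy":0.0012,"dz":0,"ax":0,"ay":0,"az":0,"fingers":1},{"dx":0,"dy":0,"dz":0,"ax":0,"ay":0,"az":0,"fingers":1}]' 110
python3 -m pendant '[{"dx":0.005,"dy":0.0012,"dz":0,"ax":0,"ay":0,"az":0,"fingers":1},{"dx":0.004,"dy":0.001,"dz":0,"ax":0,"ay":0,"az":0,"fingers":1},{"dx":0,"dy":0,"dz":0,"ax":0,"ay":0,"az":0,"fingers":1},{"dx":0,"dy":0,"dz":0,"ax":0,"ay":0,"az":0,"fingers":1},{"dx":0,"dy":0,"dz":0,"ax":0,"ay":0,"az":0,"fingers":1}]' 110
python3 - <<'E'
from h import *
im,ci=snap('wrist','pics/w5.png'); s=status.state(); print(s['position'],s['force'],s['moment'])
cv2.imwrite('pics/w5c.png',cv2.resize(im[:,:,::-1],(480,360)))
E
```

```text
t: 11.02
position: [0.5777, 0.2966, 0.0465]
tcp_rot: [3.115, 0.389, -0.028]
force: [-5.6, -0.7, 7.5]
opening: 0.021
finger_force: 109.3
t: 11.65
position: [0.5804, 0.2972, 0.0465]
tcp_rot: [3.116, 0.389, -0.028]
force: [-6.2, -1.6, 8.1]
opening: 0.0209
finger_force: 109.3
[0.58037247 0.2972019  0.0464793 ] [-5.66234098 -0.68978252  8.57240594] [-0.15981378  0.55703112  0.06742004]
```

View pics/w5c.png

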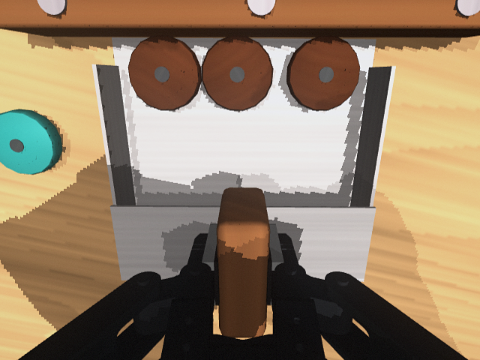

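All three wheels are fully inside the pan and the lip is at the fence, with about 6 N of contact. I'll retreat a few millimetres while tilting the nose up and lifting.

```bash
python3 -m pendant '[{"dx":-0.006,"dy":-0.0015,"dz":0.005,"ax":0.0009,"ay":-0.0034,"az":0,"fingers":1},{"dx":-0.011,"dy":-0.0027,"dz":0.015,"ax":0.0017,"ay":-0.0067,"az":0,"fingers":1},{"dx":-0.011,"dy":-0.0027,"dz":0.02,"ax":0.0017,"ay":-0.0067,"az":0,"fingers":1},{"dx":-0.011,"dy":-0.0027,"dz":0.025,"ax":0.0017,"ay":-0.0067,"az":0,"fingers":1},{"dx":-0.011,"dy":-0.0027,"dz":0.03,"ax":0.0009,"ay":-0.0034,"az":0,"fingers":1}]' 110
python3 -m pendant '[{"dx":-0.011,"dy":-0.0027,"dz":0.04,"ax":0,"ay":0,"az":0,"fingers":1},{"dx":-0.015,"dy":-0.004,"dz":0.05,"ax":0,"ay":0,"az":0,"fingers":1},{"dx":-0.02,"dy":-0.005,"dz":0.05,"ax":0,"ay":0,"az":0,"fingers":1},{"dx":-0.02,"dy":-0.005,"dz":0.03,"ax":0,"ay":0,"az":0,"fingers":1},{"dx":0,"dy":0,"dz":0,"ax":0,"ay":0,"az":0,"fingers":1}]' 110
python3 - <<'E'
from h import *
im,ci=snap('wrist','pics/w6.png'); s=status.state(); print(s['position'],s['tcp_rot'],s['force'],s['moment'])
hsv=cv2.cvtColor(im,cv2.COLOR_RGB2HSV)
m=((hsv[...,0]<20)&(hsv[...,1]>90)&(hsv[...,2]<150)).astype(np.uint8)
n,l,st,c=cv2.connectedComponentsWithStats(m[:260])
print([(st[i].tolist(),c[i].round().tolist()) for i in range(1,n) if st[i,4]>800])
E
```

```text
t: 12.32
position: [0.5649, 0.2926, 0.0746]
tcp_rot: [-3.088, -0.385, -0.243]
force: [-0.1, -0.4, -2.9]
opening: 0.0206
finger_force: 107.7
t: 12.95
position: [0.546, 0.2876, 0.1265]
tcp_rot: [-3.088, -0.384, -0.244]
force: [-0.6, -0.3, -3.2]
opening: 0.0207
finger_force: 107.6
[0.54606144 0.28745821 0.12587405] [-3.08839994 -0.38391952 -0.24326211] [ 0.14838118 -0.66689661 -4.0940528 ] [-0.10600107  0.33631328 -0.04327431]
[([122, 0, 427, 149, 32663], [325.0, 76.0])]
```

```bash
python3 -m pendant '[{"dx":-0.004,"dy":-0.04,"dz":0.02,"ax":0,"ay":0,"az":-0.002,"fingers":1},{"dx":-0.007,"dy":-0.07,"dz":0.03,"ax":0,"ay":0,"az":-0.003,"fingers":1},{"dx":-0.01,"dy":-0.1,"dz":0.03,"ax":0,"ay":0,"az":-0.0045,"fingers":1},{"dx":-0.01,"dy":-0.1,"dz":0.02,"ax":0,"ay":0,"az":-0.0045,"fingers":1},{"dx":-0.01,"dy":-0.1,"dz":0,"ax":0,"ay":0,"az":-0.0045,"fingers":1}]' 110
python3 -m pendant '[{"dx":-0.01,"dy":-0.1,"dz":0,"ax":0,"ay":0,"az":-0.0045,"fingers":1},{"dx":-0.01,"dy":-0.1,"dz":0,"ax":0,"ay":0,"az":-0.0045,"fingers":1},{"dx":-0.01,"dy":-0.1,"dz":0,"ax":0,"ay":0,"az":-0.0045,"fingers":1},{"dx":-0.01,"dy":-0.1,"dz":0,"ax":0,"ay":0,"az":-0.0045,"fingers":1},{"dx":-0.01,"dy":-0.1,"dz":0,"ax":0,"ay":0,"az":-0.0045,"fingers":1}]' 110
python3 -m pendant '[{"dx":-0.01,"dy":-0.1,"dz":0,"ax":0,"ay":0,"az":-0.0045,"fingers":1},{"dx":-0.01,"dy":-0.1,"dz":0,"ax":0,"ay":0,"az":-0.0045,"fingers":1},{"dx":-0.01,"dy":-0.1,"dz":0,"ax":0,"ay":0,"az":-0.0045,"fingers":1},{"dx":-0.01,"dy":-0.1,"dz":0,"ax":0,"ay":0,"az":-0.0045,"fingers":1},{"dx":-0.01,"dy":-0.1,"dz":0,"ax":0,"ay":0,"az":-0.0045,"fingers":1}]' 110
python3 -m pendant '[{"dx":-0.01,"dy":-0.1,"dz":0,"ax":0,"ay":0,"az":-0.0045,"fingers":1},{"dx":-0.01,"dy":-0.1,"dz":0,"ax":0,"ay":0,"az":-0.0045,"fingers":1},{"dx":-0.01,"dy":-0.1,"dz":0,"ax":0,"ay":0,"az":-0.0045,"fingers":1},{"dx":0,"dy":-0.07,"dz":0,"ax":0,"ay":0,"az":-0.001,"fingers":1},{"dx":0,"dy":-0.04,"dz":0,"ax":0,"ay":0,"az":0,"fingers":1}]' 110
python3 - <<'E'
from h import *
from scipy.spatial.transform import Rotation as Ro
im,ci=snap('wrist','pics/w7.png'); s=status.state(); print(s['position'],s['force'],s['moment']); print(Ro.from_rotvec(s['tcp_rot']).as_matrix().round(4))
hsv=cv2.cvtColor(im,cv2.COLOR_RGB2HSV)
m=((hsv[...,0]<20)&(hsv[...,1]>90)).astype(np.uint8)
n,l,st,c=cv2.connectedComponentsWithStats(m)
print([(st[i].tolist(),c[i].round().tolist()) for i in range(1,n) if st[i,4]>800])
E
```

```text
t: 13.62
position: [0.5337, 0.1628, 0.156]
tcp_rot: [-3.115, -0.201, -0.245]
force: [0.4, -0.4, -3.6]
opening: 0.0208
finger_force: 107.7
t: 14.25
position: [0.5182, 0.0129, 0.1556]
tcp_rot: [3.131, -0.019, 0.246]
force: [-0.1, 0.2, -2.9]
opening: 0.0206
finger_force: 107.7
t: 14.88
position: [0.503, -0.137, 0.1556]
tcp_rot: [3.111, -0.239, 0.244]
force: [0.0, 0.2, -3.3]
opening: 0.0211
finger_force: 107.9
t: 15.5
position: [0.4945, -0.2594, 0.1556]
tcp_rot: [3.091, -0.378, 0.243]
force: [-0.0, 0.7, -2.2]
opening: 0.0209
finger_force: 107.9
[ 0.49448929 -0.26048597  0.15556524] [-0.69664866 -2.68718539 -3.22348094] [-0.09964619  0.40197205 -0.13277618]
[[ 9.585e-01 -2.414e-01  1.517e-01]
 [-2.385e-01 -9.704e-01 -3.740e-02]
 [ 1.562e-01 -3.000e-04 -9.877e-01]]
[([0, 0, 363, 150, 28676], [188.0, 63.0]), ([268, 0, 94, 27, 996], [314.0, 14.0]), ([337, 0, 277, 37, 4750], [474.0, 16.0]), ([522, 27, 118, 121, 6835], [575.0, 74.0]), ([380, 50, 96, 98, 7043], [428.0, 98.0]), ([0, 78, 127, 47, 2055], [64.0, 94.0]), ([0, 121, 139, 110, 5187], [79.0, 187.0]), ([518, 129, 122, 50, 2326], [578.0, 153.0]), ([509, 152, 131, 105, 7148], [572.0, 200.0]), ([0, 207, 141, 43, 816], [59.0, 230.0]), ([482, 240, 158, 186, 16368], [567.0, 339.0]), ([283, 251, 81, 201, 13195], [323.0, 353.0]), ([0, 271, 158, 114, 8474], [83.0, 325.0]), ([0, 358, 168, 71, 5033], [80.0, 395.0]), ([0, 412, 117, 36, 1006], [48.0, 431.0])]
```

```bash
python3 -m pendant '[{"dx":-0.002,"dy":-0.012,"dz":0,"ax":0.0014,"ay":0.0048,"az":-0.0015,"fingers":1},{"dx":-0.002,"dy":-0.012,"dz":0,"ax":0.0014,"ay":0.0048,"az":-0.0015,"fingers":1},{"dx":-0.002,"dy":-0.012,"dz":0,"ax":0.0014,"ay":0.0048,"az":-0.0015,"fingers":1},{"dx":-0.002,"dy":-0.012,"dz":0,"ax":0.0014,"ay":0.0048,"az":-0.0015,"fingers":1},{"dx":-0.002,"dy":-0.012,"dz":0,"ax":0.0014,"ay":0.0048,"az":-0.0015,"fingers":1}]' 110
python3 -m pendant '[{"dx":0,"dy":0,"dz":-0.03,"ax":0,"ay":0,"az":0,"fingers":1},{"dx":0,"dy":0,"dz":-0.06,"ax":0,"ay":0,"az":0,"fingers":1},{"dx":0,"dy":0,"dz":-0.06,"ax":0,"ay":0,"az":0,"fingers":1},{"dx":0,"dy":0,"dz":-0.03,"ax":0,"ay":0,"az":0,"fingers":1},{"dx":0,"dy":0,"dz":0,"ax":0,"ay":0,"az":0,"fingers":1}]' 110
python3 - <<'E'
from h import *
from scipy.spatial.transform import Rotation as Ro
im,ci=snap('wrist','pics/w8.png'); s=status.state(); print(s['position'],s['force'],s['moment']); print(Ro.from_rotvec(s['tcp_rot']).as_matrix().round(4))
hsv=cv2.cvtColor(im,cv2.COLOR_RGB2HSV)
m=((hsv[...,0]<20)&(hsv[...,1]>90)).astype(np.uint8)
n,l,st,c=cv2.connectedComponentsWithStats(m)
print([(st[i].tolist(),c[i].round().tolist()) for i in range(1,n) if st[i,4]>800])
snap('top','pics/t8.png')
t=snapshot('top'); a=cv2.resize(im[:,:,::-1],(400,300)); b=cv2.resize(t[200:350,370:570,::-1],(400,300),interpolation=cv2.INTER_CUBIC); cv2.imwrite('pics/m8.png',np.hstack([a,b]))
E
```

```text
t: 16.18
position: [0.492, -0.2756, 0.1556]
tcp_rot: [-3.105, 0.452, 0.001]
force: [-0.1, -0.1, -3.1]
opening: 0.0209
finger_force: 107.8
t: 16.8
position: [0.4914, -0.2762, 0.1008]
tcp_rot: [-3.105, 0.453, 0.001]
force: [-0.0, 0.3, -2.1]
opening: 0.0214
finger_force: 108.0
[ 0.49174953 -0.27636287  0.10150633] [ 0.25340896 -0.51376305 -2.36821773] [ 0.05464881  0.02681929 -0.08527644]
[[ 9.582e-01 -2.860e-01  6.000e-04]
 [-2.860e-01 -9.582e-01  3.500e-03]
 [-4.000e-04 -3.500e-03 -1.000e+00]]
[([0, 0, 102, 32, 1247], [38.0, 9.0]), ([549, 0, 91, 113, 4581], [596.0, 33.0]), ([376, 46, 96, 100, 7054], [424.0, 95.0]), ([174, 49, 190, 102, 13893], [269.0, 100.0]), ([0, 50, 131, 161, 13888], [57.0, 130.0]), ([544, 91, 96, 56, 2635], [593.0, 119.0]), ([482, 127, 158, 303, 26766], [575.0, 287.0]), ([0, 181, 133, 52, 863], [62.0, 207.0]), ([0, 209, 140, 52, 1050], [83.0, 231.0]), ([12, 247, 133, 48, 860], [87.0, 268.0]), ([283, 251, 81, 201, 13152], [323.0, 353.0]), ([0, 261, 169, 180, 17697], [82.0, 349.0]), ([0, 422, 103, 35, 928], [48.0, 440.0])]
```

View pics/m8.png

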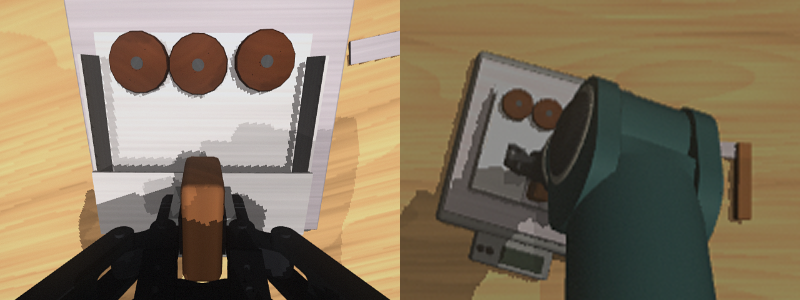

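The last view shows all three wheels in the pan above the platform. The platform's left edge runs from (65,0) to (83,190) at half-scale, its right edge starts at (354,0), and its rear right corner is at (318,230). I'll compute the centring error from these.

```bash
python3 - <<'E'
from h import *
d=np.load('pics/w8.npz'); ci={k:d[k] for k in('K','rvec','tvec')}
im=d['im']; hsv=cv2.cvtColor(im,cv2.COLOR_RGB2HSV); sat=hsv[...,1]
T=np.array([.4917,-.2764]); x=np.array([.9582,-.286]); y=np.array([.286,.9582])
O=T+.035*x
def L(p): q=ray(ci,p,.045)[:2]-O; return np.round([q@x*1e3,q@y*1e3],1)
for r in (5,30,60,90):
    row=sat[r]<70
    c=np.where(row)[0]; c=c[(c<545+ (20 if r<60 else 0))]; print(r,c.min(),c.max(),L((c.min(),r)),L((c.max(),r)))
print('corner',L((318*1.6,230*1.6)), [hsv[350,k].tolist() for k in(490,505,515)])
E
```

```text
5 103 564 [89.1 98.1] [  88.8 -104.2]
30 107 561 [79.2 98.1] [  79.  -104.8]
60 112 544 [66.9 98. ] [ 66.7 -99.4]
90 117 544 [54.  97.9] [  53.9 -101.7]
corner [-100.8 -108.6] [[169, 16, 179], [168, 14, 180], [16, 120, 219]]
```

Within about 3 mm of centre. I'll trim that and set the scoop down.

```bash
python3 -m pendant '[{"dx":0.002,"dy":-0.012,"dz":-0.01,"ax":0,"ay":0,"az":0,"fingers":1},{"dx":0,"dy":0,"dz":-0.012,"ax":0,"ay":0,"az":0,"fingers":1},{"dx":0,"dy":0,"dz":-0.01,"ax":0,"ay":0,"az":0,"fingers":1},{"dx":0,"dy":0,"dz":0,"ax":0,"ay":0,"az":0,"fingers":1},{"dx":0,"dy":0,"dz":0,"ax":0,"ay":0,"az":0,"fingers":1}]' 110
python3 -m pendant '[{"dx":0,"dy":0,"dz":-0.003,"ax":0,"ay":0,"az":0,"fingers":1},{"dx":0,"dy":0,"dz":-0.002,"ax":0,"ay":0,"az":0,"fingers":1},{"dx":0,"dy":0,"dz":0,"ax":0,"ay":0,"az":0,"fingers":1},{"dx":0,"dy":0,"dz":0,"ax":0,"ay":0,"az":0,"fingers":1},{"dx":0,"dy":0,"dz":0,"ax":0,"ay":0,"az":0,"fingers":1}]' 110
```

```text
t: 17.58
position: [0.4924, -0.28, 0.0921]
tcp_rot: [-3.105, 0.454, -0.001]
force: [-0.3, 0.3, -4.1]
opening: 0.0209
finger_force: 107.9
t: 18.2
position: [0.4924, -0.28, 0.0906]
tcp_rot: [-3.105, 0.454, -0.001]
force: [-0.1, 1.1, -2.9]
opening: 0.0206
finger_force: 108.1
```

```bash
python3 -m pendant '[{"dx":0,"dy":0,"dz":-0.002,"ax":0,"ay":0,"az":0,"fingers":1},{"dx":0,"dy":0,"dz":-0.002,"ax":0,"ay":0,"az":0,"fingers":1},{"dx":0,"dy":0,"dz":0,"ax":0,"ay":0,"az":0,"fingers":1},{"dx":0,"dy":0,"dz":0,"ax":0,"ay":0,"az":0,"fingers":1},{"dx":0,"dy":0,"dz":0,"ax":0,"ay":0,"az":0,"fingers":1}]' 110
```

```text
t: 18.82
position: [0.4925, -0.2799, 0.0903]
tcp_rot: [-3.106, 0.453, -0.001]
force: [-6.7, 5.4, 15.8]
opening: 0.0209
finger_force: 110.7
```

Contact made. I'll release and retreat upward.

```bash
python3 -m pendant '[{"dx":0,"dy":0,"dz":0.001,"ax":0,"ay":0,"az":0,"fingers":1},{"dx":0,"dy":0,"dz":0,"ax":0,"ay":0,"az":0,"fingers":0.6},{"dx":0,"dy":0,"dz":0,"ax":0,"ay":0,"az":0,"fingers":0.5},{"dx":0,"dy":0,"dz":0,"ax":0,"ay":0,"az":0,"fingers":0.3},{"dx":0,"dy":0,"dz":0,"ax":0,"ay":0,"az":0,"fingers":0.1}]' 20
python3 -m pendant '[{"dx":0,"dy":0,"dz":0,"ax":0,"ay":0,"az":0,"fingers":0},{"dx":0,"dy":0,"dz":0,"ax":0,"ay":0,"az":0,"fingers":0},{"dx":0,"dy":0,"dz":0.03,"ax":0,"ay":0,"az":0,"fingers":0},{"dx":0,"dy":0,"dz":0.06,"ax":0,"ay":0,"az":0,"fingers":0},{"dx":0,"dy":0,"dz":0.1,"ax":0,"ay":0,"az":0,"fingers":0}]' 20
python3 -m pendant '[{"dx":0,"dy":0,"dz":0.1,"ax":0,"ay":0,"az":0,"fingers":0},{"dx":0,"dy":0,"dz":0.1,"ax":0,"ay":0,"az":0,"fingers":0},{"dx":0,"dy":0,"dz":0.06,"ax":0,"ay":0,"az":0,"fingers":0},{"dx":0,"dy":0,"dz":0,"ax":0,"ay":0,"az":0,"fingers":0},{"dx":0,"dy":0,"dz":0,"ax":0,"ay":0,"az":0,"fingers":0}]' 20
python3 - <<'E'
from h import *
im,ci=snap('wrist','pics/w9.png'); s=status.state(); print(s['position'],s['force'],s['opening'])
hsv=cv2.cvtColor(im,cv2.COLOR_RGB2HSV)
m=((hsv[...,0]<20)&(hsv[...,1]>90)).astype(np.uint8)
n,l,st,c=cv2.connectedComponentsWithStats(m)
C=np.array([.525,-.289])
T=np.array([.4925,-.28]); x=np.array([.9582,-.286]); y=np.array([.286,.9582]); O=T+.035*x
for i in range(1,n):
    if st[i,4]>500:
        q=ray(ci,c[i],.062)[:2]-O; print(st[i].tolist(),'scoop frame mm',(q@x*1e3).round(),(q@y*1e3).round())
q=ray(ci,c[[i for i in range(1,n) if 283<c[i][0]<363 and c[i][1]>180 and st[i,4]>500][0]],.128)[:2]-O;print('grip',q@x,q@y)
E
```

```text
t: 19.45
position: [0.4923, -0.28, 0.0896]
tcp_rot: [-3.105, 0.454, -0.001]
force: [0.8, -0.0, 0.1]
opening: 0.0757
finger_force: 0.0
t: 20.08
position: [0.4921, -0.2799, 0.1479]
tcp_rot: [-3.105, 0.453, 0.0]
force: [-0.3, 0.3, -0.0]
opening: 0.0853
finger_force: 0.0
t: 20.7
position: [0.4919, -0.2798, 0.2239]
tcp_rot: [-3.105, 0.454, 0.001]
force: [-0.4, -0.8, 0.0]
opening: 0.0851
finger_force: 0.0
[ 0.49189997 -0.27979625  0.22365404] [ 0.4652077  -0.6104923  -0.95625851] 0.08544630769251448
[0, 0, 640, 226, 37556] scoop frame mm 69.0 67.0
[0, 60, 640, 420, 97384] scoop frame mm -109.0 -21.0
[352, 68, 54, 56, 2245] scoop frame mm 53.0 -38.0
[240, 71, 54, 55, 2212] scoop frame mm 51.0 43.0
[295, 73, 53, 56, 2194] scoop frame mm 49.0 4.0
[0, 106, 45, 49, 1322] scoop frame mm 30.0 226.0
[0, 173, 203, 74, 1861] scoop frame mm -32.0 184.0
[307, 183, 35, 99, 3247] scoop frame mm -51.0 1.0
[493, 316, 147, 111, 6828] scoop frame mm -181.0 -237.0
grip -0.0743453182045413 -0.016262944866102413
```

```bash
python3 -c "
from workcell import bot
print(bot.job_done())"
```

```text
the job is handed in; nothing more can be done
None
```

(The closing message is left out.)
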